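Set the slicer's thickness plate and lock it

TASK

Swing the orange lever on the kitchen slicer fully open, then slide the thickness plate lying in the loading tray into the slot until its red line is level with the edge of the slicer's body, no deeper. Then swing the lever back fully closed behind the plate's tab to lock it in. Leave the spare plate, the mug, the jar and the food holder where they are.

Things in the scene. Friction and masses are not known exactly. Their poses are not given: they have to be found in the camera images.
- slicer: White bench slicer fixed to the counter, steel runway on top: 320 mm (its x) by 130 mm (y = 0 to 130), 62 mm high; a navy grip juts 34 mm from its +x end. Its face at y = 0 has a level slot, open right through along y, with a loading tray before it. Origin: on the counter below the middle of the slot's mouth. +y points into the slot, z up; yaw within 0.35 rad of the world axes.
- slot_mouth (a point): Middle of the slot's mouth, on the slot's floor, 22 mm above the counter, in the plane of the slicer body's edge. Axes as the slicer's: +y into the slot. The slot is 74 mm wide (x) and 10 mm high.
- tray (a point): Middle of the grey loading tray's floor, 135 mm before the slot's mouth. The tray is 110 mm wide (x) and 270 mm long (slicer y = -270 to 0); its floor, 22 mm above the counter, is level with the slot's floor. White side walls stand 12 mm above the floor, 88 mm apart, tapering to the slot's width over the last 30 mm.
- plate: Loose aluminium thickness plate, about 0.2 kg, 70 mm (x) by 150 mm (y) by 6 mm, lying flat in the tray, nose (+y end) towards the slot, within 4 mm and 0.06 rad of straight; the nose starts 50 to 100 mm short of the slot. Origin: centre of its underside. A black upright tab stands across its tail. It slides freely on the tray and stops at once when no longer pushed.
- red_line (a point): Middle of the red line (6 mm wide, right across the plate's top), 95 mm from the nose and 47 mm ahead of the tab's front face; the point itself is at the height of the plate's underside.
- tab (a point): Middle of the top edge of the plate's tab, 32 mm above the plate's underside. The tab is 44 mm wide (x) and 8 mm thick (plate y = -67 to -75 mm).
- lock (a joint): Angle of the orange lever, rad: 0 = closed, at its stop, arm straight across the tray along the slicer's +x; opens clockwise seen from above (free end goes to the slicer's -y, then -x) to the stop at 1.8, beside the tray. Starts within 0.25 of closed. Stays where it is left; about 1 N at the pin moves it. Once the plate is set, the closed arm lies 8 mm behind the tab.
- lever_pin (a point): The lever's upright round orange pin, 16 mm in diameter, at the free end of the arm, 100 mm from the pivot. It stands from the arm's top (47 mm above the counter) up to 82 mm above the counter; this point is on its axis, 67 mm above the counter.
- lever_pivot (a point): The lever's vertical pivot axis, at x = -70, y = -69 mm in the slicer's frame; the point is 42 mm above the counter. The arm is 12 mm wide and lies 37 to 47 mm above the counter: the plate can slide under it when closed, the tab cannot pass.
- spare_plate: A second plate like the first but with a blue line, lying on the counter. Not needed.
- mug: Blue mug, 80 mm across, 92 mm high, standing on the counter. Origin: centre of its foot.
- jar: Amber jar, 72 mm across, 110 mm high. Origin: centre of its foot.
- holder: Navy food holder of the slicer, a disc 84 mm across with a knob, 58 mm high. Origin: centre of its underside.
Not all that is in view belongs to the job. What is shaped like the plate but green or turquoise is not meant.

How it is judged:
On the way, in this order (a step that is already met when the one before it is completed fails the run):
1. the lever is swung open (beyond 1.2 rad) (value of joint lock above 1.2 rad), for 0.1 s.
2. the plate is in the slot with its red line level with the edge of the slicer's body (within 5 mm), the lever still open (beyond 1 rad) (y of red_line in the frame of slot_mouth between -0.005 and 0.005 m and x of red_line in the frame of slot_mouth between -0.006 and 0.006 m and z of red_line in the frame of slot_mouth between -0.004 and 0.006 m and angle between the y axis of plate and the y axis of slicer, either way round below 0.08 rad and value of joint lock above 1 rad), for 0.2 s.
3. the lever is closed again (below 0.12 rad) (value of joint lock below 0.12 rad), for 0.1 s.
At the end, for the whole second after the job is handed in: The plate lies at rest, flat and straight in the slot (within 0.08 rad) with the middle of its red line within 5 mm of the edge of the slicer's body, and the lever is closed to within 0.12 rad of its stop (y of red_line in the frame of slot_mouth between -0.005 and 0.005 m and x of red_line in the frame of slot_mouth between -0.006 and 0.006 m and z of red_line in the frame of slot_mouth between -0.004 and 0.006 m and angle between the y axis of plate and the y axis of slicer, either way round below 0.08 rad and value of joint lock below 0.12 rad and linear speed of plate below 0.01 m/s); the robot touches nothing.
It fails at once if the spare plate is moved by more than 30 mm (distance of spare_plate from where it was at the start of the episode above 0.03 m).
It fails at once if the mug is moved by more than 30 mm (distance of mug from where it was at the start of the episode above 0.03 m).
It fails at once if the jar is moved by more than 30 mm (distance of jar from where it was at the start of the episode above 0.03 m).
It fails at once if the food holder is moved by more than 30 mm (distance of holder from where it was at the start of the episode above 0.03 m).
It also fails if it takes over 64 s, if anything falls off the work surface, if the arm or the gripper's body presses on something with over 40 N, if the wrist force passes 120 N, or if a joint passes its speed limit or range.

ROBOT

A 7-joint arm with a two-finger parallel gripper is mounted at the origin on the work surface. World frame = base frame: x ahead of the robot, y to its left, z up, the work surface at z = 0. Lengths are in m, angles in rad, forces in N, time in s.
With the tool pointing down it reaches from about 0.425 to 0.875 m from the base axis. Payload 4.7 kg.
Tool frame: the origin (TCP) lies at the very end of the fingers, on their centre line; the grasp point (between the pads) lies 19 mm behind it; z points along the fingers, y is the line along which they close (so a half turn about z gives the same grasp; the last joint's range is limited). The gripper opens to 87 mm and grips with 3 to 60 N. Pads are 19 mm wide; open, the fingers measure 117 mm over their backs; the gripper's body (75 mm by 190 mm) begins 51 mm behind the grasp point.
Start: joints at [1.128, 0.321, -0.07, 1.45, 0.023, 1.371, -0.057], TCP at [0.287, -0.583, 0.223] pointing down, gripper open.
Joint ranges: [-2.86, 2.86], [-0.3, 2.09], [-1.38, 1.24], [0.06, 2.45], [-1.56, 4.7], [0.09, 2.05], [-2.69, 2.69]. Speed limits (rad/s): [2.57, 2.57, 3.14, 3.14, 3.14, 3.14, 3.14].

INTERFACE

Orientations are given as a rotation vector (axis times angle).
In Python, from bench import ctrl, get_image, job gives the robot as it stands.
- The arm moves only by the shell command python3 -m crank 'ROWS' [FORCE]. ROWS is JSON, a list that holds one entry, the list of rows, each a list of 5 numbers: the shift along the tool's x, y, z in mm, then the turn about the tool's z in rad, then the closure, from -1 (fully open) to 1 (shut), so that 0 is half open. A call has 1 to 10 rows; each row shifts and turns the commanded pose from where the row before left it, along the tool's axes as they then stand; what a row does not reach is not made up. A row lasts 1/12 s, in which the tool goes at most 41.7 mm and 7.16 degrees, less where a joint would pass 70% of its speed; a pose out of reach is approached as far as the arm can. A call with a gripper value outside its range is refused whole. The fingers move at their own pace and stop on an object; FORCE is the grip in N (left out, the last holds). Time passes only in rows, so rows that do not move let the fingers close. It gives the time, the measured TCP pose, the force, the opening and the grip force at its end, in the units of the state.
- ctrl.get_state(): the state, without advancing time (a new reading comes with each control period).
- get_image(name): name is "scene" or "side" or "wrist"; returns a dict with "pixels" (480x640x3 uint8, red, green, blue), "fx", "fy", "cx", "cy" (pixels), "T" (4x4, takes a point from camera to world coordinates); the wrist camera has in their place "T_tool_cam" (4x4, takes a point from camera to tool coordinates, whose origin is the TCP and whose axes are the flange's). Camera axes: x right, y down, z forward; pixel columns grow to the right and rows downward; lengths in m; the calibration is good to about 2 mm. A picture is of the moment at which its call begins: read the wrist's pose just before it. There is no depth.
- job.close_job(): hands the job in; it is judged then, once.
The state is a dict: "time": time; "joint_positions": joint angles; "qd": joint speeds; "joint_torque": joint torques, N m; "position": TCP position; "tool_rot": TCP orientation; "ft_force": force on the tool from outside, world axes, zero at the start; "torque": the same for the moment, N m; "grip_width": opening from 0.0 (shut) to 1.0 (fully open); "grip_force": force on a finger pad.
Only numpy, scipy, OpenCV 4.12 (cv2) and the standard library are available. Lean on these libraries where they do the work, as an engineer would, in place of code of your own. Each camera call takes 0.05 s, during which the arm holds its last target. There are 200 camera calls.

## Working session

There is one attempt and no reset: what is moved stays moved. The work goes in short steps, Python scripts to look and compute and a shell command to move; the robot and the scene stay as the last step left them, time stands still between calls to the robot, and variables do not carry over. Pictures are saved under pics/ and viewed, at most 13 in all, crops included, and the job is handed in when it is done.

```bash
mkdir -p pics
cat > h.py <<'E'
import numpy as np,cv2
from scipy.spatial.transform import Rotation as R
from bench import ctrl,get_image,job
def grab(name,fn=None):
    s=ctrl.get_state(); d=get_image(name)
    if name=="wrist":
        T=np.eye(4);T[:3,:3]=R.from_rotvec(s["tool_rot"]).as_matrix();T[:3,3]=s["position"]
        d["T"]=T@np.array(d["T_tool_cam"])
    d["T"]=np.array(d["T"])
    if fn: cv2.imwrite(fn,cv2.cvtColor(d["pixels"],cv2.COLOR_RGB2BGR))
    return d
def onplane(d,u,v,z):
    r=d["T"][:3,:3]@np.array([(u-d["cx"])/d["fx"],(v-d["cy"])/d["fy"],1]); o=d["T"][:3,3]
    return o+r*(z-o[2])/r[2]
def proj(d,p):
    q=np.linalg.inv(d["T"])@np.append(p,1); return d["cx"]+d["fx"]*q[0]/q[2],d["cy"]+d["fy"]*q[1]/q[2]
E
python3 - <<'E'
from h import *
s=ctrl.get_state();print(s)
a=grab("scene","pics/scene.png");b=grab("side","pics/side.png")
for d in(a,b):print(d["T"].round(3),d["fx"])
E
```

```text
{'time': 0.0, 'joint_positions': array([ 1.12808801,  0.32183457, -0.07008556,  1.45170415,  0.02263297,
        1.37080241, -0.05688224]), 'qd': array([ 1.73657955e-03, -3.91749011e-04,  3.99604686e-04,  1.60413111e-03,
        4.40107870e-05,  1.27113999e-03, -1.22227388e-03]), 'joint_torque': array([-2.36326341e-04, -4.91276121e+01, -4.03867476e-01, -3.12525773e+01,
       -6.38626423e-02,  4.36477899e-02,  1.58712251e-04]), 'position': array([ 0.28639866, -0.58286775,  0.2214394 ]), 'tool_rot': array([-3.05815456e+00, -7.10991425e-01,  8.97749471e-04]), 'ft_force': array([-0.45048792,  0.40892031,  1.44087136]), 'torque': array([-0.00072403, -0.01457832, -0.02999849]), 'grip_force': 0.0, 'grip_width': 1.0029466614928353}
[[-0.186  0.557 -0.81   1.405]
 [ 0.982  0.111 -0.15   0.211]
 [ 0.006 -0.823 -0.567  0.751]
 [ 0.     0.     0.     1.   ]] 525.610503484753
[[-0.876 -0.366  0.315  0.071]
 [-0.482  0.637 -0.601  0.697]
 [ 0.019 -0.679 -0.734  0.935]
 [ 0.     0.     0.     1.   ]] 495.3183108167851
```

View pics/scene.png

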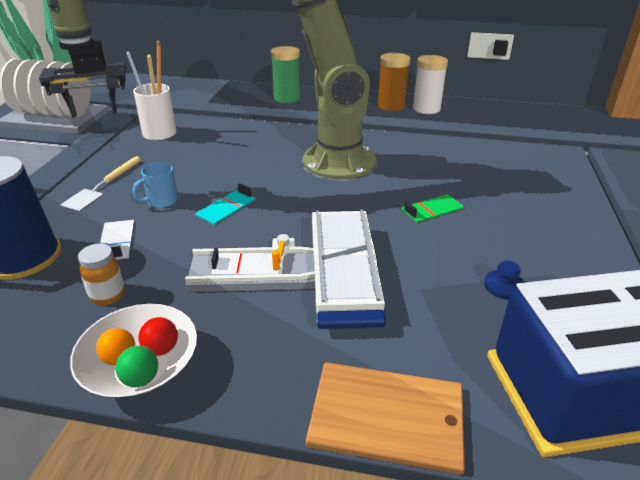

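View pics/side.png

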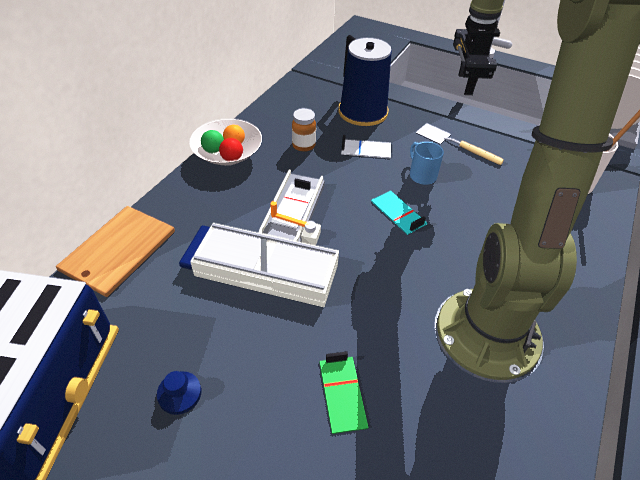

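The scene view shows what could be taken for the plate: the plate in the tray with a red line (240,262), the cyan decoy (225,207), the green decoy (433,208) and the spare with a blue line (118,238). I choose the one in the tray. The orange pin is at about (281,245), nearly closed. Next I'll get rough positions.

```bash
python3 - <<'E'
from h import *
for n,roi,lines in(("scene",(180,205,400,330),1),("side",(170,160,350,310),1)):
    d=grab(n);hsv=cv2.cvtColor(d["pixels"],cv2.COLOR_RGB2HSV);x0,y0,x1,y1=roi
    M=np.zeros((480,640),np.uint8);M[y0:y1,x0:x1]=255
    red=cv2.inRange(hsv,(0,150,100),(6,255,255))&M;org=cv2.inRange(hsv,(9,150,120),(22,255,255))&M
    for nm,m,z in(("red",red,.028),("org",org,.06)):
        v,u=np.nonzero(m);print(n,nm,len(u),u.min(),u.max(),v.min(),v.max(),onplane(d,u.mean(),v.mean(),z).round(4))
s=grab("scene")
P=lambda u,v,z:onplane(s,u,v,z).round(4)
print("tab top",P(214,249,.054),"tray end near",P(187,283,.034),"far",P(194,249,.034),"body top corners -y",P(316,309,.062),P(313,212,.062))
w=grab("wrist");print(w["T"].round(3),w["fx"], np.array(w["T_tool_cam"]).round(3))
p=ctrl.get_state();print(R.from_rotvec(p["tool_rot"]).as_matrix().round(3))
E
python3 - <<'E'
import sys;sys.path.insert(0,'.')
import cv2
a=cv2.imread('pics/scene.png')[200:330,180:400];cv2.imwrite('pics/crop.png',cv2.resize(a,None,fx=3.6,fy=3.6,interpolation=2))
E
```

```text
scene red 27 237 241 205 272 [ 0.5524 -0.1306  0.028 ]
scene org 182 272 284 241 269 [ 0.5593 -0.04    0.06  ]
side red 10 286 307 197 202 [ 0.5632 -0.1321  0.028 ]
side org 160 170 304 201 234 [ 0.5774 -0.0136  0.06  ]
tab top [ 0.5548 -0.1834  0.054 ] tray end near [ 0.6503 -0.2087  0.034 ] far [ 0.5391 -0.2385  0.034 ] body top corners -y [0.7024 0.072  0.062 ] [0.3813 0.001  0.062 ]
[[ 0.441 -0.863 -0.246  0.353]
 [-0.898 -0.424 -0.12  -0.549]
 [-0.001  0.274 -0.962  0.382]
 [ 0.     0.     0.     1.   ]] 362.1251349498915 [[-0.001 -0.962 -0.274  0.075]
 [ 1.    -0.    -0.001 -0.001]
 [ 0.    -0.274  0.962 -0.16 ]
 [ 0.     0.     0.     1.   ]]
[[ 0.897  0.441 -0.   ]
 [ 0.441 -0.897  0.001]
 [-0.    -0.001 -1.   ]]
```

View pics/crop.png

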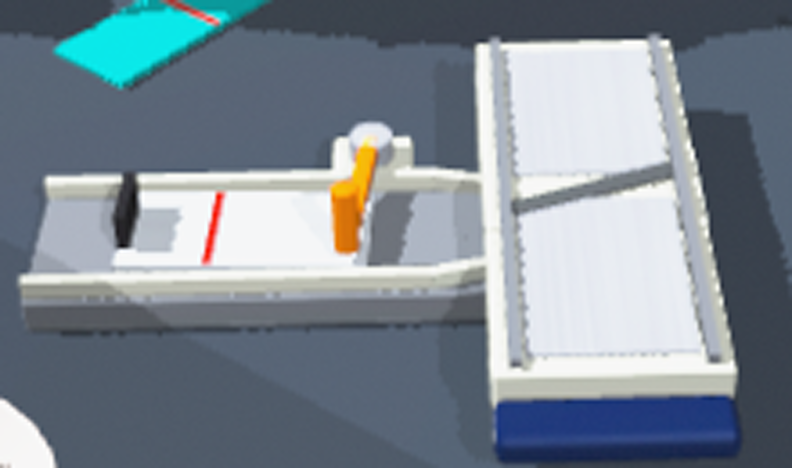

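Crop: the white plate with the red line (crop 213,228) and the black tab at its left end lies in the tray. The orange pin is at (344,215) and its pivot is on the robot side, so the choice is confirmed. Moving the wrist camera above the tray.

```bash
python3 -m crank '[[[24,-17,-2,0,-1],[24,-17,-2,0,-1],[24,-17,-2,0,-1],[24,-17,-2,0,-1],[24,-17,-2,0,-1],[24,-17,-2,0,-1],[24,-17,-2,0,-1],[24,-17,-2,0,-1],[24,-17,-2,0,-1],[24,-17,-2,0,-1]]]' && python3 -m crank '[[[24,-17,0,0,0],[24,-17,0,0,0],[24,-17,0,0,0],[24,-17,0,0,0],[24,-17,0,0,0],[24,-17,0,0,0],[24,-17,0,0,0],[24,-17,0,0,0],[24,-17,0,0,0],[24,-17,0,0,0]]]' && python3 -m crank '[[[0,0,0,0.12,0],[0,0,0,0.12,0],[0,0,0,0,0],[0,0,0,0,0],[0,0,0,0,0]]]'
python3 - <<'E'
from h import *
grab("wrist","pics/w1.png")
E
```

```text
time: 1.13
position: [0.4276, -0.3236, 0.2428]
tool_rot: [3.06, 0.711, 0.0]
ft_force: [0.6, -0.2, 0.6]
grip_width: 1.0
grip_force: 0.0
time: 1.97
position: [0.568, -0.0653, 0.2427]
tool_rot: [3.06, 0.711, 0.0]
ft_force: [0.9, 0.2, 0.7]
grip_width: 0.504
grip_force: 0.0
time: 2.38
position: [0.5674, -0.067, 0.2425]
tool_rot: [3.123, 0.343, -0.0]
ft_force: [0.4, 0.7, 0.3]
grip_width: 0.497
grip_force: 0.0
```

View pics/w1.png

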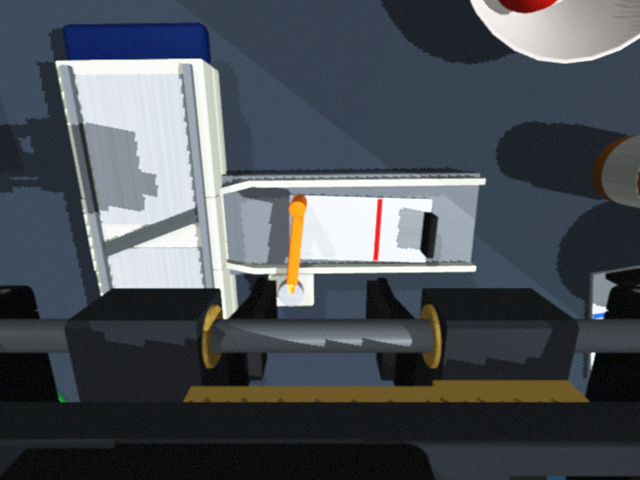

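The wrist view shows the pin at (297,207), the pivot at (291,292), the red line at (378,230), the tab at (430,235), and the tray walls at rows ~181 and ~268. Measuring these.

```bash
cat > meas.py <<'E'
from h import *
def comps(d,lo,hi,roi,mn=20):
    hsv=cv2.cvtColor(d["pixels"],cv2.COLOR_RGB2HSV);x0,y0,x1,y1=roi
    m=np.zeros((480,640),np.uint8);m[y0:y1,x0:x1]=cv2.inRange(hsv,lo,hi)[y0:y1,x0:x1]
    cs,_=cv2.findContours(m,cv2.RETR_EXTERNAL,cv2.CHAIN_APPROX_NONE)
    return [c for c in cs if cv2.contourArea(c)>mn]
E
python3 - <<'E'
from meas import *
d=grab("wrist")
for c in comps(d,(0,150,100),(5,255,255),(230,150,480,300)):
    r=cv2.minAreaRect(c);b=cv2.boxPoints(r);o=b[np.argsort(b[:,1])];p,q=o[:2].mean(0),o[2:].mean(0)
    P,Q=onplane(d,*p,.028),onplane(d,*q,.028);print("red",p,q,P.round(4),Q.round(4),"mid",((P+Q)/2).round(4),"yaw",np.arctan2(*(P-Q)[1::-1]),np.linalg.norm(P-Q))
for c in comps(d,(8,120,100),(24,255,255),(230,150,350,310)):
    c=c[:,0];print("org bbox",c.min(0),c.max(0))
    for v in range(192,300,8):
        row=c[c[:,1]==v,0];print(v,row.min(),row.max(),end=' | ')
print()
for c in comps(d,(0,0,0),(180,255,60),(400,195,450,275)):
    print("tab",cv2.boundingRect(c))
for nm,a,b,z in(("farwall",(265,184),(484,181),.034),("nearwall",(268,269),(474,267),.034),("body",(205,62),(218,180),.062)):
    A,B=onplane(d,*a,z),onplane(d,*b,z);print(nm,A.round(4),B.round(4),np.linalg.norm(A-B),np.arctan2(A[1]-B[1],A[0]-B[0]))
for z in(.047,.055,.06):print("pivot",onplane(d,291,292,z).round(4))
g=cv2.resize(cv2.cvtColor(d["pixels"],cv2.COLOR_RGB2BGR)[160:330,200:500],None,fx=2.6,fy=2.6,interpolation=cv2.INTER_CUBIC);cv2.imwrite("pics/w1c.png",g)
E
```

```text
red [379.47137 199.88676] [375.08667 259.0805 ] [ 0.5931 -0.1225  0.028 ] [ 0.5292 -0.1347  0.028 ] mid [ 0.5612 -0.1286  0.028 ] yaw 0.1882893610484291 0.06503860104529693
org bbox [286 195] [306 285]Traceback (most recent call last):
  File "<stdin>", line 9, in <module>
    return umr_minimum(a, axis, None, out, keepdims, initial, where)
ValueError: zero-size array to reduction operation minimum which has no identity
```

Run:
```python
from meas import *
d=grab("wrist")
for c in comps(d,(8,120,100),(24,255,255),(230,150,350,310)):
    c=c[:,0]
    for v in range(196,285,8):
        row=c[c[:,1]==v,0];print(v,row.min(),row.max(),end=' | ')
print()
for c in comps(d,(0,0,0),(180,255,60),(400,195,450,275)):
    print("tab",cv2.boundingRect(c))
for nm,a,b,z in(("farwall",(265,184),(484,181),.034),("nearwall",(268,269),(474,267),.034),("body",(205,62),(218,180),.062)):
    A,B=onplane(d,*a,z),onplane(d,*b,z);print(nm,A.round(4),B.round(4),np.linalg.norm(A-B),np.arctan2(A[1]-B[1],A[0]-B[0]))
for z in(.047,.055,.06):print("pivot",onplane(d,291,292,z).round(4))
g=cv2.resize(cv2.cvtColor(d["pixels"],cv2.COLOR_RGB2BGR)[160:330,200:500],None,fx=2.6,fy=2.6,interpolation=cv2.INTER_CUBIC);cv2.imwrite("pics/w1c.png",g)
```

```text
196 295 303 | 204 290 306 | 212 289 304 | 220 292 302 | 228 291 301 | 236 291 301 | 244 290 300 | 252 289 299 | 260 288 299 | 268 288 298 | 276 287 297 | 284 288 296 | 
tab (421, 213, 16, 45)
farwall [ 0.5845 -0.004   0.034 ] [ 0.6352 -0.2196  0.034 ] 0.22142912037220205 1.8016015329731943
nearwall [ 0.495  -0.0231  0.034 ] [ 0.5452 -0.24    0.034 ] 0.22261604101077187 1.7983371371573216
body [0.6802 0.0608 0.062 ] [0.5829 0.036  0.062 ] 0.10036686278495652 0.2502077184667061
pivot [ 0.4798 -0.0525  0.047 ]
pivot [ 0.4834 -0.0525  0.055 ]
pivot [ 0.4857 -0.0524  0.06  ]
```

View pics/w1c.png

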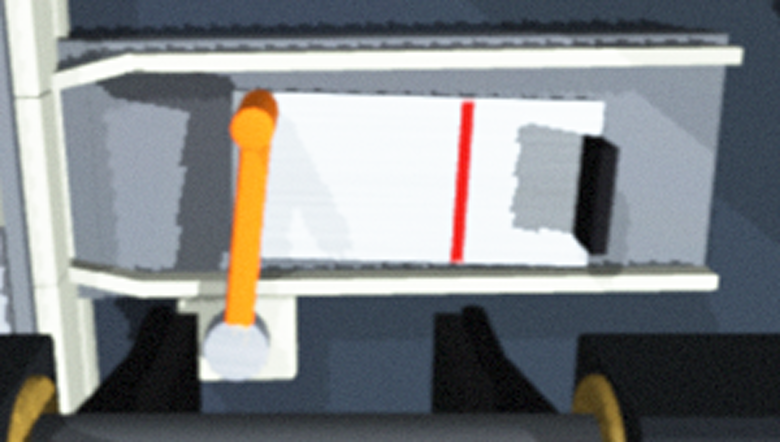

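Run:
```python
from meas import *
d=grab("wrist")
a,b=onplane(d,223.8,192.7,.034),onplane(d,227.7,260.8,.034);print("mouth corners",a.round(4),b.round(4),((a+b)/2).round(4),np.linalg.norm(a-b))
th=.23;X=np.array([np.cos(th),np.sin(th)]);Y=np.array([-X[1],X[0]])
pin=onplane(d,296.5,209.2,.082);
m1=np.array([.5287,.0332]);m2=((a+b)/2)[:2]
for m in(m1,m2):
    piv=m-.07*X-.069*Y;v=pin[:2]-piv
    print("mouth",m,"pivot",piv.round(4),"pin",pin.round(4),"r",np.linalg.norm(v),"lock",-np.arctan2(v@Y,v@X))
p=ctrl.get_state();M=R.from_rotvec(p["tool_rot"]).as_matrix();e=M.T@(np.array([*pin[:2],.055])-p["position"]);print("tool delta to pin mm",(e*1000).round(1),p["position"])
```

```text
mouth corners [0.5668 0.0356 0.034 ] [0.495 0.021 0.034] [0.5309 0.0283 0.034 ] 0.07330793842297202
mouth [0.5287 0.0332] pivot [ 0.4763 -0.0499] pin [ 0.5757 -0.0414  0.082 ] r 0.09978716776710993 lock 0.14460510802130305
mouth [0.53090248 0.02829319] pivot [ 0.4785 -0.0548] pin [ 0.5757 -0.0414  0.082 ] r 0.09814261393443922 lock 0.09285334283481929
tool delta to pin mm [ 13.5 -23.1 187.6] [ 0.56742492 -0.06687315  0.24261614]
```

```bash
python3 -m crank '[[[7,-12,15,0,0],[6,-11,25,0,0],[0,0,30,0,0],[0,0,30,0,0],[0,0,30,0,0],[0,0,25,0,0],[0,0,20,0,0],[0,0,12,0,0],[0,0,0,0,0]]]' && python3 -m crank '[[[0,0,0,0,1],[0,0,0,0,1],[0,0,0,0,1],[0,0,0,0,1],[0,0,0,0,1],[0,0,0,0,1]]]' 8
```

```text
time: 3.33
position: [0.5731, -0.0414, 0.0527]
tool_rot: [-3.122, -0.34, 0.008]
ft_force: [-0.8, 0.6, 0.1]
grip_width: 0.502
grip_force: 0.0
time: 3.83
position: [0.576, -0.0415, 0.0565]
tool_rot: [3.122, 0.34, 0.003]
ft_force: [0.2, -0.2, 2.8]
grip_width: 0.181
grip_force: 8.0
```

```bash
python3 -m crank '[[[-2,12,0,0,1],[-3.5,11.5,0,0,1],[-5,11,0,0,1],[-6,10,0,0,1],[-7.5,9.5,0,0,1],[-8.5,8.5,0,0,1],[-9,7.5,0,0,1]]]' && python3 -m crank '[[[-10.5,6,0,0,1],[-11,5,0,0,1],[-11.5,4,0,0,1],[-12,2,0,0,1],[-12,1,0,0,1],[-12,-0.5,0,0,1],[-10,-2,0,0,1],[0,0,0,0,1]]]'
```

```text
time: 4.42
position: [0.5491, -0.1201, 0.0556]
tool_rot: [3.123, 0.338, 0.0]
ft_force: [1.4, 2.0, 2.6]
grip_width: 0.175
grip_force: 8.0
time: 5.08
position: [0.4725, -0.1546, 0.0556]
tool_rot: [3.119, 0.335, -0.005]
ft_force: [-0.3, -6.6, 1.3]
grip_width: 0.183
grip_force: 8.0
```

```bash
python3 -m crank '[[[0,0,0,0,0],[0,0,0,0,0],[0,0,-15,0,0],[0,0,-30,0,0],[0,0,-35,0,0],[20,10,-35,0,0],[25,11,-20,0,0],[25,11,0,0.0,0],[0,0,0,0,0],[0,0,0,0,0]]]'
python3 - <<'E'
from meas import *
d=grab("wrist","pics/w2.png")
for c in comps(d,(0,150,100),(5,255,255),(0,80,640,330)):
    r=cv2.minAreaRect(c);b=cv2.boxPoints(r);o=b[np.argsort(b[:,1])];p,q=o[:2].mean(0),o[2:].mean(0)
    P,Q=onplane(d,*p,.028),onplane(d,*q,.028);print("red",p,q,((P+Q)/2).round(4),"yaw",np.arctan2(*(P-Q)[1::-1]),np.linalg.norm(P-Q))
E
```

```text
time: 5.92
position: [0.5506, -0.1657, 0.1892]
tool_rot: [-3.12, -0.342, 0.004]
ft_force: [0.4, 0.3, -0.2]
grip_width: 0.501
grip_force: 0.0
red [286. 166.] [286. 239.] [ 0.5612 -0.1296  0.028 ] yaw 0.19096046759260465 0.06602683031070064
```

View pics/w2.png

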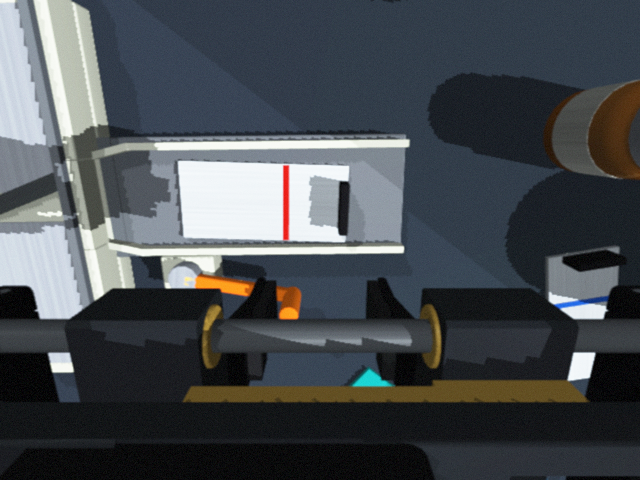

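Run:
```python
from meas import *
d=grab("wrist");s=ctrl.get_state()
tab=onplane(d,342.5,208,.054);print("tab",tab.round(4))
A,B=onplane(d,150,146,.034),onplane(d,408,143,.034);C,D=onplane(d,160,248,.034),onplane(d,403,249.5,.034)
for a,b in((A,B),(C,D)):print("wall yaw",np.arctan2((a-b)[1],(a-b)[0])-np.pi/2)
e=((B+D)/2);print("tray end",e.round(4))
M=R.from_rotvec(s["tool_rot"]).as_matrix()
for t in(tab[:2],[.5708,-.179]):print((M.T@(np.array([*t,.034])-s["position"])*1e3).round(1))
```

```text
tab [ 0.5718 -0.1775  0.054 ]
wall yaw 0.22883338514653762
wall yaw 0.2120574368797521
tray end [ 0.5884 -0.2311  0.034 ]
[ 19.9  16.5 154.9]
[ 18.6  17.8 154.9]
```

```bash
python3 -m crank '[[[10,9,15,0,0],[9.5,8,25,0,0],[0,0,30,0,0],[0,0,30,0,0],[0,0,25,0,0],[0,0,18,0,0],[0,0,11,0,0],[0,0,0,0,0],[0,0,0,0,0]]]' && python3 -m crank '[[[0,0,0,0,0.4],[0,0,0,0,0.7],[0,0,0,0,1],[0,0,0,0,1],[0,0,0,0,1],[0,0,0,0,1]]]' 10
```

```text
time: 6.77
position: [0.5732, -0.1791, 0.0366]
tool_rot: [-3.123, -0.34, 0.002]
ft_force: [0.6, 0.3, 0.4]
grip_width: 0.498
grip_force: 0.0
time: 7.27
position: [0.5741, -0.1794, 0.0369]
tool_rot: [3.123, 0.34, 0.001]
ft_force: [-0.2, 1.3, 0.1]
grip_width: 0.129
grip_force: 0.0
```

```bash
python3 -m crank '[[[0,0,0,0,1],[0,0,0,0,1],[0,0,0,0,1]]]'
python3 - <<'E'
from meas import *
d=grab("wrist");s=ctrl.get_state();M=R.from_rotvec(s["tool_rot"]).as_matrix()
th=.222;X=np.array([np.cos(th),np.sin(th)]);Y=np.array([-X[1],X[0]])
for m in([.5287,.0332],[.5309,.0283],np.array([.5884,-.2311])+.27*Y):
    t=np.array([*(np.array(m)-.051*Y),s["position"][2]]);print((M.T@(t-s["position"])*1e3).round(1))
print(s["position"],s["grip_width"])
for c in comps(d,(0,150,100),(5,255,255),(0,80,640,330)):print(cv2.boundingRect(c))
E
```

```text
time: 7.52
position: [0.5741, -0.1794, 0.0368]
tool_rot: [3.123, 0.34, 0.001]
ft_force: [-0.1, -0.1, 1.5]
grip_width: 0.093
grip_force: 10.0
[ 1.700e+00 -1.663e+02 -1.000e-01]
[ 2.800e+00 -1.611e+02 -1.000e-01]
[ 1.700e+00 -1.654e+02 -1.000e-01]
[ 0.57410234 -0.17935453  0.03677534] 0.09095848657114934
(211, 233, 15, 56)
```

```bash
python3 -m crank '[[[0,-8,0,0,1],[1,-12,0,0,1],[1,-12,0,0,1],[1,-12,0,0,1],[1,-8,0,0,1],[0,0,0,0,1],[0,0,0,0,1]]]'
python3 - <<'E'
from h import *
d=grab("wrist","pics/w3.png")
E
```

```text
time: 8.15
position: [0.5667, -0.1248, 0.0368]
tool_rot: [-3.121, -0.344, -0.0]
ft_force: [0.1, 3.3, 3.8]
grip_width: 0.091
grip_force: 10.0
```

View pics/w3.png

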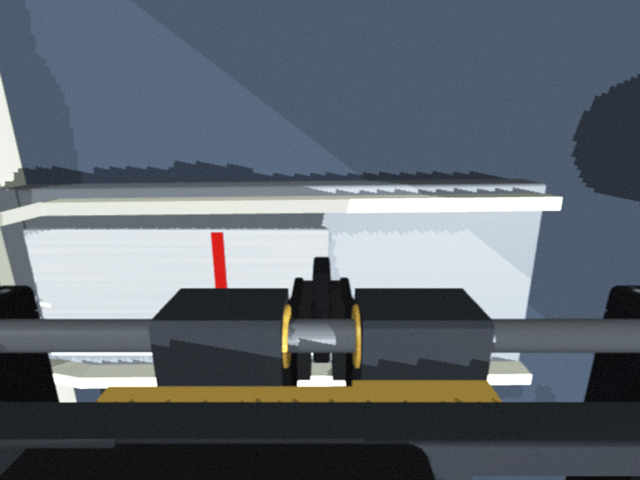

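Run:
```python
from h import *
d=grab("wrist");s=ctrl.get_state();th=.222;X=np.array([np.cos(th),np.sin(th)]);Y=np.array([-X[1],X[0]])
f=lambda u,v,z:onplane(d,u,v,z)[:2]
for n,a in(("plate edge tail",f(325,229.5,.028)),("plate edge nose",f(40,231,.028)),("wall in R",f(540,210,.034)),("wall in M",f(340,213,.034)),("wall in L",f(70,216,.034)),("near wall in R",f(525,363,.034)),("near L",f(110,363,.034)),("plate near nose",f(60,354,.028)),("red far end",f(217,233,.028))):
    print(n,((a-s["position"][:2])@X*1e3).round(1),((a-s["position"][:2])@Y*1e3).round(1))
```

```text
plate edge tail 32.7 -0.4
plate edge nose 32.5 136.9
wall in R 43.0 -98.4
wall in M 42.0 -7.2
wall in L 41.0 116.7
near wall in R -37.1 -103.5
near L -36.5 111.0
plate near nose -35.1 140.8
red far end 31.2 51.6
```

```bash
python3 -m crank '[[[0,-8,0,0,1],[0,-10,0,0,1],[0,-10,0,0,1],[0,-10,0,0,1],[0,-8,0,0,1],[0,0,0,0,1]]]' && python3 -m crank '[[[0,-8,0,0,1],[0,-10,0,0,1],[0,-10,0,0,1],[0,-10,0,0,1],[0,-6,0,0,1],[0,0,0,0,1],[0,0,0,0,1]]]'
python3 - <<'E'
from h import *
d=grab("wrist","pics/w4.png");a=grab("scene","pics/s4.png")
b=cv2.imread("pics/s4.png")[200:320,230:350];b=cv2.resize(b,(480,480),interpolation=2)
w=cv2.resize(cv2.imread("pics/w4.png")[150:330,0:320],None,fx=2.4,fy=2.4,interpolation=2)[:,:320*2]
c=np.zeros((480,800,3),np.uint8);c[:,:320]=b[:,80:400];w=cv2.resize(cv2.imread("pics/w4.png")[160:320,130:290],(480,480),interpolation=2);c[:,320:]=w
cv2.imwrite("pics/c4.png",c)
E
```

```text
time: 8.75
position: [0.5562, -0.0797, 0.0367]
tool_rot: [-3.121, -0.344, 0.001]
ft_force: [-0.8, 2.1, 6.1]
grip_width: 0.092
grip_force: 10.0
time: 9.33
position: [0.5468, -0.0368, 0.0367]
tool_rot: [-3.121, -0.343, 0.001]
ft_force: [-0.3, 0.6, 6.4]
grip_width: 0.092
grip_force: 10.0
```

View pics/c4.png

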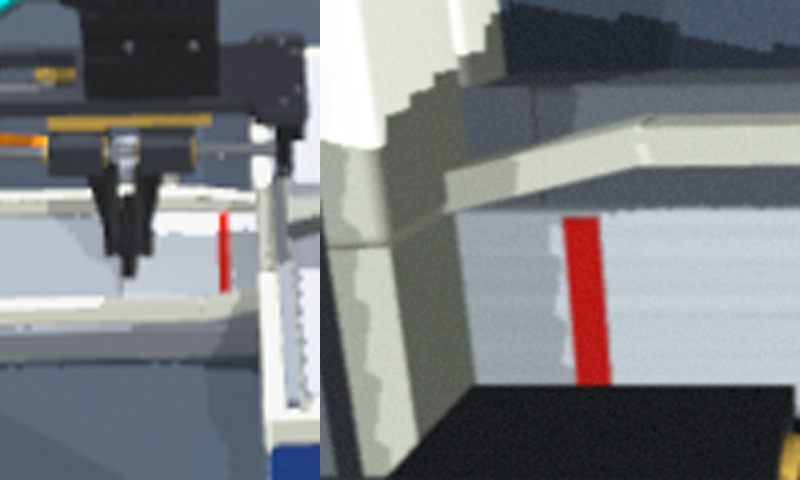

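Run:
```python
from h import *
d=grab("wrist");s=ctrl.get_state();th=.22;X=np.array([np.cos(th),np.sin(th)]);Y=np.array([-X[1],X[0]])
f=lambda u,v,z:(onplane(d,130+(u-320)/3,160+v/3,z)[:2]-s["position"][:2])@np.c_[X,Y]*1e3
print("red",f(581.5,220,.028).round(1),f(593,380,.028).round(1),"edge z.032",f(456,220,.032).round(1),f(474,380,.032).round(1),"z.028",f(456,220,.028).round(1))
print("plate far",f(580,213,.028),"corner mouth wall z.034",f(450,200,.034))
```

```text
red [30.8 51. ] [ 3.1 51.3] edge z.032 [31.9 69.6] [ 4.8 69.6] z.028 [30.8 71.2]
plate far [31.98019008 51.19101689] corner mouth wall z.034 [35.59154972 69.28352252]
```

```bash
python3 -m crank '[[[0,-6,0,0,1],[0,-6,0,0,1],[0,-5,0,0,1],[0,0,0,0,1],[0,0,0,0,1],[0,0,0,0,1]]]'
python3 - <<'E'
from h import *
grab("wrist","pics/w5.png")
cv2.imwrite("pics/c5.png",cv2.resize(cv2.imread("pics/w5.png")[160:310,130:290],None,fx=4,fy=4,interpolation=2))
E
```

```text
time: 9.98
position: [0.5433, -0.0213, 0.0367]
tool_rot: [-3.122, -0.342, 0.0]
ft_force: [-0.4, -0.2, 6.5]
grip_width: 0.092
grip_force: 10.0
```

View pics/c5.png

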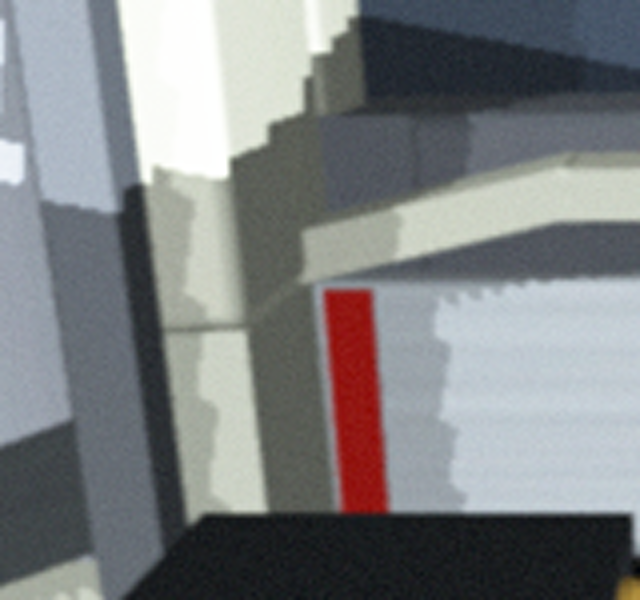

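The red line's centre (crop x 349) is about 2.5 mm short of the body's edge (x 316, which lies higher). A last nudge now.

```bash
python3 -m crank '[[[0,-2.5,0,0,1],[0,0,0,0,1],[0,0,0,0,1],[0,0,0,0,1]]]'
python3 - <<'E'
from h import *
d=grab("wrist","pics/w6.png");s=ctrl.get_state()
h=cv2.cvtColor(d["pixels"],cv2.COLOR_RGB2HSV);r=cv2.inRange(h,(0,150,80),(6,255,255))[232:280,150:290]
print(s["position"]);
for v in(8,20,32,42):
    u=np.nonzero(r[v])[0]+150;row=d["pixels"][232+v,u.min()-10:u.min()+2].sum(1) if len(u) else 0;print(v+232,u.min(),u.max(),row)
E
```

```text
time: 10.37
position: [0.5429, -0.0198, 0.0367]
tool_rot: [-3.123, -0.341, -0.0]
ft_force: [0.8, -2.1, 6.2]
grip_width: 0.095
grip_force: 10.0
[ 0.54295402 -0.01982543  0.03671592]
240 213 222 [267 275 273 271 266 278 269 267 266 233 199 189]
252 214 223 [265 278 264 257 276 262 274 275 262 264 210 190]
264 215 224 [270 265 277 276 265 265 267 278 263 252 214 181]
274 216 224 [270 264 265 265 266 267 281 261 265 250 215 179]
```

```bash
python3 -m crank '[[[0,0,0,0,0.6],[0,0,0,0,0.3],[0,0,0,0,0.3],[0,0,0,0,0.3],[0,0,-10,0,0.3],[0,0,-25,0,0.2],[0,0,-30,0,0.2],[0,0,-30,0,0.2],[0,0,-20,0,0.2],[0,0,0,0,0.2]]]' && python3 -m crank '[[[-20,22,0,0,0],[-28,32,0,0,0],[-28,32,0,0,0],[-22,30,0,0,0],[0,0,0,0,0],[0,0,0,0,0]]]'
python3 - <<'E'
from h import *
d=grab("wrist","pics/w7.png");s=ctrl.get_state();M=R.from_rotvec(s["tool_rot"]).as_matrix()
print((M.T@(np.array([.4725,-.1546,.056])-s["position"])*1e3).round(1))
E
```

```text
time: 11.25
position: [0.5463, -0.0203, 0.1573]
tool_rot: [3.121, 0.34, 0.014]
ft_force: [0.3, 0.8, 0.5]
grip_width: 0.398
grip_force: 0.0
time: 11.75
position: [0.4718, -0.1558, 0.1513]
tool_rot: [3.124, 0.331, -0.001]
ft_force: [0.7, 0.2, -0.1]
grip_width: 0.499
grip_force: 0.0
[-0.4  0.9 95.4]
```

View pics/w7.png

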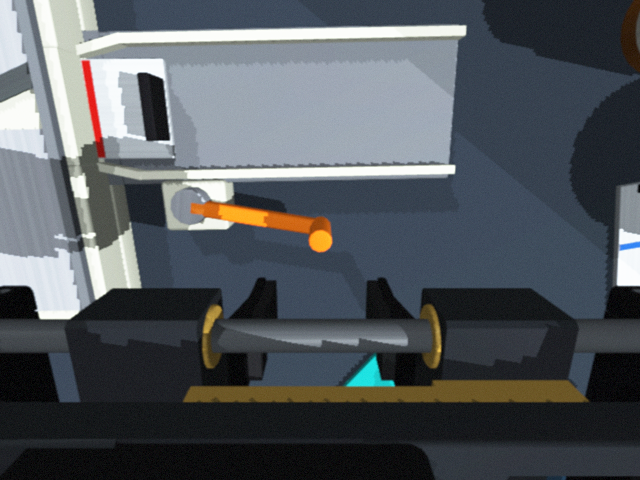

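The red line sits at the body's edge (82–102, 60–157) and the lever is open with its pin at (320,238). Descending to grasp the pin.

```bash
python3 -m crank '[[[0,0,15,0,0],[0,0,25,0,0],[0,0,25,0,0],[0,0,18,0,0],[0,0,11,0,0],[0,0,0,0,0],[0,0,0,0,0]]]' && python3 -m crank '[[[0,0,0,0,1],[0,0,0,0,1],[0,0,0,0,1],[0,0,0,0,1],[0,0,0,0,1],[0,0,0,0,1]]]' 8
```

```text
time: 12.38
position: [0.4736, -0.1524, 0.0576]
tool_rot: [-3.122, -0.343, 0.0]
ft_force: [-0.0, -0.4, -0.4]
grip_width: 0.5
grip_force: 0.0
time: 12.88
position: [0.4736, -0.1546, 0.0581]
tool_rot: [3.122, 0.339, 0.002]
ft_force: [0.5, -2.4, 2.0]
grip_width: 0.18
grip_force: 8.0
```

```bash
python3 -m crank '[[[0,0,0,0,0.4],[0,0,-5,0,0.4],[0,0,0,0,1],[0,0,0,0,1],[0,0,0,0,1]]]' && python3 -m crank '[[[10,2,0,0,1],[12,0.5,0,0,1],[12,-1,0,0,1],[12,-2,0,0,1],[11.5,-4,0,0,1],[11,-5,0,0,1],[10.5,-6,0,0,1]]]' && python3 -m crank '[[[9,-7.5,0,0,1],[8.5,-8.5,0,0,1],[7.5,-9.5,0,0,1],[6,-10,0,0,1],[5,-11,0,0,1],[3.5,-11.5,0,0,1],[2,-12,0,0,1],[0,0,0,0,1]]]'
```

```text
time: 13.3
position: [0.4736, -0.1546, 0.0629]
tool_rot: [3.122, 0.339, 0.002]
ft_force: [0.9, -1.8, 0.2]
grip_width: 0.18
grip_force: 8.0
time: 13.88
position: [0.5484, -0.1209, 0.0625]
tool_rot: [3.123, 0.34, 0.001]
ft_force: [-1.9, -1.3, 3.4]
grip_width: 0.18
grip_force: 8.0
time: 14.55
position: [0.5733, -0.0396, 0.0629]
tool_rot: [-3.12, -0.346, -0.004]
ft_force: [3.4, 2.9, 1.6]
grip_width: 0.179
grip_force: 8.0
```

```bash
python3 -m crank '[[[0,-4,0,0,1],[0,-4,0,0,1],[0,-2,0,0,1],[0,0,0,0,1]]]'; python3 -m crank '[[[0,-2,0,0,1],[0,0,0,0,1],[0,0,0,0,1]]]'
```

```text
time: 14.88
position: [0.5717, -0.0335, 0.0629]
tool_rot: [-3.123, -0.34, -0.006]
ft_force: [6.6, 1.3, 0.1]
grip_width: 0.177
grip_force: 8.0
time: 15.13
position: [0.5712, -0.0319, 0.0629]
tool_rot: [-3.123, -0.34, -0.005]
ft_force: [5.7, 0.1, -1.1]
grip_width: 0.183
grip_force: 8.0
```

```bash
python3 -m crank '[[[0,-2,0,0,1],[0,-2,0,0,1],[0,0,0,0,1]]]'; python3 -m crank '[[[0,-1.5,0,0,1],[0,0,0,0,1],[0,0,0,0,1]]]'
```

```text
time: 15.38
position: [0.5708, -0.0306, 0.063]
tool_rot: [3.121, 0.337, 0.007]
ft_force: [6.5, -4.4, -0.8]
grip_width: 0.18
grip_force: 8.0
time: 15.63
position: [0.5708, -0.0306, 0.063]
tool_rot: [3.12, 0.335, 0.007]
ft_force: [7.3, -5.8, -1.8]
grip_width: 0.182
grip_force: 8.0
```

Stop reached. Releasing, lifting and checking.

```bash
python3 -m crank '[[[0,1.5,0,0,0.6],[0,0,0,0,0.3],[0,0,0,0,0.2],[0,0,-12,0,0.2],[0,0,-30,0,0],[0,0,-35,0,0],[-10,5,-35,0,0],[-10,5,-25,0,0],[0,0,0,0,0],[0,0,0,0,0]]]'
python3 - <<'E'
from h import *
d=grab("wrist","pics/w8.png")
E
```

```text
time: 16.47
position: [0.552, -0.0424, 0.2019]
tool_rot: [3.122, 0.339, 0.005]
ft_force: [0.8, -0.2, -0.3]
grip_width: 0.501
grip_force: 0.0
```

View pics/w8.png

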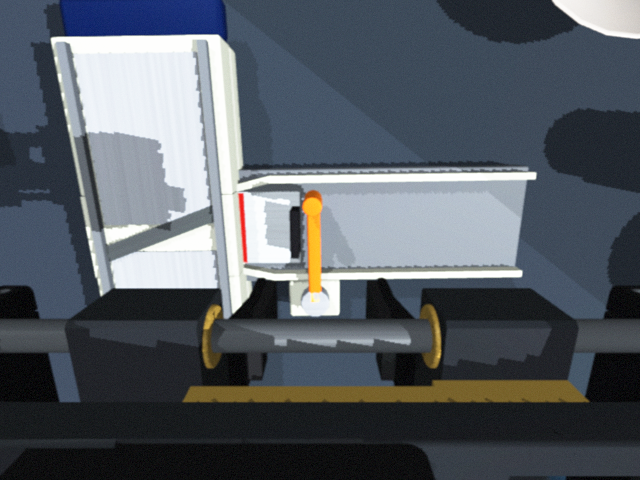

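The lever is closed across the tray (pin 312,203; pivot 315,300) behind the tab (296,232), and the red line (242,228) is at the body's edge. One numeric check against the arm's axis (y = -69 mm) before handing in.

Run:
```python
from meas import *
d=grab("wrist");th=.222;X=np.array([np.cos(th),np.sin(th)]);Y=np.array([-X[1],X[0]])
f=lambda u,v,z:(onplane(d,u,v,z)[:2]-[.53,.031])@np.c_[X,Y]*1e3
c=comps(d,(0,150,80),(6,255,255),(225,170,270,280))[0][:,0]
for v in(205,228,250):
    r=c[c[:,1]==v,0];print("red R edge",f(r.max()+1,v,.028).round(1),r.min(),r.max())
for v in(228,260):print("arm",f(314.5,v,.047).round(1))
for u,v in((304,232),):print("tail",f(u,v,.028).round(1))
```

```text
red R edge [20.4 -3.5] 240 243
red R edge [-1.5 -3.1] 242 244
red R edge [-23.3  -3.6] 243 246
arm [  2.7 -69.1]
arm [-27.3 -68.8]
tail [ -5.7 -58.7]
```

```bash
python3 -c "
from bench import job
print(job.close_job())"
```

```text
the job is handed in; nothing more can be done
None
```

The job is handed in: the plate is in the slot with its red line about 0.4 mm short of the body's edge by the last camera measurement, and the lever is closed against its stop behind the tab. The hand-in returned no verdict.

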